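Back up the bolt head behind a mooring-frame bracket

TASK

A ratchet wrench sits on one of the two nuts on the front of the mooring frame's bracket, and its weight is slowly dragging that whole bolt round. Reach down into the gap behind the bracket, grip the hidden head of that same bolt firmly with the jaws and hold it, without twisting it, so that the bolt stops turning while the wrench is still raised above level. Do not touch the wrench, leave the loose things on the bench where they are, and finish while still holding the head, once the bolt has come to rest.

Things in the scene. Friction and masses are not known exactly. Their poses are not given: they have to be found in the camera images.
- left_head (a point): Centre of the left bolt's head (left as seen from the robot), a steel hexagon 30 mm across flats, 34.6 across corners, each flat 17.3 mm wide, 13 mm long along the bolt; axis level, 95 mm above the bench; centre 14.5 mm behind the bracket's rear face (8 mm of washers, 38 mm across, between). Axes of the frame, not turning with the bolt: x from bracket into the gap, y left along the bracket, z up.
- right_head (a point): Centre of the right bolt's head, 120 mm to the right (-y) of the left one; same size, height and axes. One of the two bolts is tight and does not turn; the other carries the wrench.
- bracket_top (a point): Middle of the top edge of the upright steel bracket, 125 mm above the bench, axes as for the heads. The bracket is 10 mm thick along x, 210 mm wide along y. On its front: a lug plate and the nuts. The frame's base plate, 10 mm thick, runs on below the gap.
- case_top (a point): Middle of the top of the grey round instrument case that lies along y behind the bracket: 110 mm in diameter, 288 mm long, top 150 mm above the bench, its axis 107 mm behind the bracket's rear face and 95 mm up. So the gap between bracket and case, open above and at both ends, is 52 mm wide at bolt height and wider above.
- wrench_socket (a point): Middle of the wrench's socket (41 mm across), on the axis of the bolt whose nut it is on, 45 mm in front of the bracket's rear face, so 59.5 mm in front of that bolt's head centre. At the start it is on either the left or the right nut.
- wrench_end (a point): Free end of the wrench's handle, 200 mm from the bolt's axis and 79 mm in front of the bracket's rear face. The handle (24 mm thick) points to the right (-y of the frame), raised above level.
- bolt (a joint): Wrench handle above level, rad, more is higher; starts at 0.55 to 0.85. Head, nut and wrench turn as one. Left alone it sinks at about 0.005 to 0.02 rad/s, damped by grease; the load is about 0.2 N m, and a gripped bolt takes some 2 s to come to rest. At 0.55 two flats of the head face left and right; at q they have turned by q - 0.55: as q grows the left flat faces downward.
- spare_bolt_mid (a point): Bystander: a loose M20 bolt standing on its head on the bench in front of the bracket, 68 mm tall.
- spare_nut_mid (a point): Bystander: a loose M20 nut, 30 mm across flats, 16 mm high, on the bench in front of the bracket.
- shackle_mid (a point): Bystander: a loose steel shackle, about 70 by 90 mm, 14 mm thick, flat on the bench in front of the bracket, under the wrench handle's side.
- jar_mid (a point): Bystander: grease jar, 60 mm across, 62 mm tall, on the bench to the left of the instrument case.
- hydrophone_mid (a point): Bystander: black hydrophone, 42 mm thick and about 200 mm long, lying at the left.
- screwdriver_grip (a point): Bystander: a screwdriver lying at the left, 190 mm long.
- spanner_grip (a point): Bystander: an open-ended spanner lying at the left, 200 mm long.

How it is judged:
At the end, for the whole second after the job is handed in: Through the last second the jaws grip the head of the wrench's bolt (grasp point within 16 mm of its centre, over 15 N), the bolt turns under 0.0025 rad/s, the handle is over 0.05 rad above level, and the robot is clear of the wrench (((horizontal distance between wrench_socket and left_head below 0.08 m and distance between the grasp point and left_head below 0.016 m) or (horizontal distance between wrench_socket and right_head below 0.08 m and distance between the grasp point and right_head below 0.016 m)) and contact force between the fingers and bolt above 15 N and contact force between the arm and wrench below 0.5 N and velocity of joint bolt between -0.0025 and 0.0025 rad/s and value of joint bolt above 0.05 rad); the arm keeps its last pose, push and grip.
It fails at once if the robot touches the wrench (contact force between any of the arm, the fingers and wrench above 1.5 N).
It fails at once if the bolt is twisted (velocity of joint bolt above 0.15 rad/s or velocity of joint bolt below -0.15 rad/s).
It fails at once if a loose thing on the bench is displaced by more than 15 mm (distance of any of spare_bolt_mid, spare_nut_mid, shackle_mid, jar_mid, hydrophone_mid, screwdriver_grip, spanner_grip from where it was at the start of the episode above 0.015 m).
It also fails if it takes over 40 s, if anything falls off the work surface, if the arm or the gripper's body presses on something with over 40 N, if the wrist force passes 120 N, or if a joint passes its speed limit or range.

ROBOT

A 7-joint arm with a two-finger parallel gripper is mounted at the origin on the work surface. World frame = base frame: x ahead of the robot, y to its left, z up, the work surface at z = 0. Lengths are in m, angles in rad, forces in N, time in s.
With the tool pointing down it reaches from about 0.425 to 0.95 m from the base axis. Payload 16.7 kg.
Tool frame: the origin (TCP) lies midway between the tips of the shut fingers; the grasp point (between the pads) lies 19 mm behind it; z points along the fingers, y is the line along which they close (so a half turn about z gives the same grasp; the last joint's range is limited). The gripper opens to 94 mm and grips with 3 to 60 N. Pads are 16 mm wide; open, the fingers measure 119 mm over their backs; the gripper's body (75 mm by 177 mm) begins 78 mm behind the grasp point.
Start: joints at [-1.323, 0.426, 0.074, 1.606, -0.034, 1.111, -0.067], TCP at [0.261, 0.622, 0.205] pointing down, gripper open.
Joint ranges: [-2.85, 2.85], [-0.5, 2.14], [-1.23, 1.37], [0.21, 2.46], [-1.02, 4.16], [0.16, 2.05], [-2.73, 2.73]. Speed limits (rad/s): [1.89, 1.89, 2.39, 2.39, 3.01, 3.01, 3.01].

INTERFACE

Orientations are given as [roll, pitch, yaw] about the fixed x, y, z axes, in that order (R = Rz(yaw) Ry(pitch) Rx(roll)).
In Python, from station import bot gives the robot as it stands. The module is installed in compiled form; this text tells all that it offers.
- The arm moves only by the tool move_arm, never from a script. Its arguments are lists of equal length, an entry for each row: "gripper": the opening, from 0 (shut) to 1 (fully open); "dp": the shift along the tool's x, y, z in cm, a list of three; "spin": the turn about the tool's z in degrees. In form: {"gripper": [gripper, ...], "dp": [[x, y, z], ...], "spin": [spin, ...]}. A call has 1 to 20 rows; each row is the pose to reach, as a shift and turn from the pose commanded when the call began, along the tool's axes at that moment; what a row does not reach only later rows make up. A row lasts 1/10 s, in which the tool goes at most 50 mm and 8.59 degrees, less where a joint would pass 70% of its speed; a pose out of reach is approached as far as the arm can. A call with a gripper value outside its range is refused whole. The fingers move at their own pace and stop on an object; "grip_force" is the grip in N (left out, the last holds). Time passes only in rows, so rows that repeat a pose let the fingers close. It gives the time, the measured TCP pose, the force and the opening at its end, in the units of the state.
- bot.state(): the state, without advancing time (a new reading comes with each control period).
- bot.camera(name): name is "side" or "top"; returns the picture (384x512x3 uint8, red, green, blue); there is no depth.
- bot.get_calibration(name): a dict with "K" (3x3 intrinsics, pixels), "T" (4x4, takes a point from camera to world coordinates). Camera axes: x right, y up, looking along -z (the intrinsics and any distortion apply to the point x, -y, -z); pixel columns grow to the right and rows downward; lengths in m; the calibration is good to about 2 mm. A picture is of the moment at which its call begins. get_calibration takes no time and is no camera call.
- bot.sign_off(): hands the job in, once; it reports no verdict.
Trained networks look in the newest picture that a camera, given by its name, has taken for a name from the list of things; names that differ only in an ending like _2 or _b are one class to them, and where a whole thing is asked for, a point or a joint stands for the part that bears it (a point fixed in the world has none). Each returns a list of dicts, best first, with "score" (0 to 1); they miss things now and then, are a little off and sometimes report something else, mostly with a low value. They report only what shows in the picture. A call takes as long as a camera call.
- bot.spot_in(camera, thing): "rect" ([left, top, right, bottom] in pixels, round what is visible of it).
- bot.cut_out(camera, thing): "mask" (384x512 bool, what is visible of it) and "rect" ([left, top, right, bottom] in pixels, round what is visible of it).
The state is a dict: "clock": time; "joint_pos": joint angles; "joint_velocities": joint speeds; "joint_efforts": joint torques, N m; "tool_pos": TCP position; "ee_rot": TCP orientation; "wrist_force": force on the tool from outside, world axes, zero at the start; "ft_torque": the same for the moment, N m; "opening": finger opening in m.
Only numpy, scipy, OpenCV 4.12 (cv2) and the standard library are available. Lean on these libraries where they do the work, as an engineer would, in place of code of your own. Each camera call takes 0.05 s, during which the arm holds its last target. There are 200 camera calls.

## Working session

There is one attempt and no reset: what is moved stays moved. The work goes in short steps, Python scripts to look and compute and a tool call to move; the robot and the scene stay as the last step left them, time stands still between calls to the robot, and variables do not carry over. Pictures are saved under pics/ and viewed, on a budget of 10 in all, crops included, one or two more only if the job needs it, and the job is handed in when it is done.

Besides the shell and the picture viewer there is one more tool, called in YAML: its name, and indented under it one key for each argument. move_arm: Moves the arm, as the interface text tells. Its arguments: {"type":"object","properties":{"gripper":{"type":"array"},"dp":{"type":"array"},"spin":{"type":"array"},"grip_force":{"type":"number"}},"required":["gripper","dp","spin"]}

```bash
mkdir -p pics; python3 - <<'E'
from station import bot
import cv2,numpy as np
np.set_printoptions(precision=4,suppress=True)
s=bot.state();print(s['clock'],s['tool_pos'],s['ee_rot'],s['opening'])
for c in('side','top'):
    im=bot.camera(c);cv2.imwrite(f'pics/{c}0.png',im[:,:,::-1]);k=bot.get_calibration(c);print(c,k)
    for t in('wrench_socket','wrench_end','bracket_top','case_top','left_head','right_head','bolt'):
        print(t,[(np.round(r['rect']),round(r['score'],2)) for r in bot.spot_in(c,t)[:3]])
E
```

```text
0.0 [0.2613 0.6219 0.2048] [-3.1403  0.0001  2.7438] 0.0940377803247051
side {'K': array([[439.8999,   0.    , 258.1695],
       [  0.    , 439.8999, 189.0678],
       [  0.    ,   0.    ,   1.    ]]), 'T': array([[ 0.9989,  0.0397, -0.0242,  0.4268],
       [-0.0418,  0.537 , -0.8425, -0.6888],
       [-0.0204,  0.8426,  0.5381,  0.6156],
       [ 0.    ,  0.    ,  0.    ,  1.    ]])}
wrench_socket [(array([268., 258., 308., 290.]), 0.55)]
wrench_end [(array([268., 260., 313., 290.]), 0.85)]
bracket_top [(array([268., 182., 446., 357.]), 0.8)]
case_top [(array([267., 184., 444., 363.]), 0.88)]
left_head [(array([268., 184., 440., 363.]), 0.81)]
right_head [(array([267., 182., 441., 360.]), 0.71), (array([270., 258., 306., 290.]), 0.67)]
bolt []
top {'K': array([[403.3608,   0.    , 249.3319],
       [  0.    , 403.3608, 195.0056],
       [  0.    ,   0.    ,   1.    ]]), 'T': array([[ 0.0047,  0.9972, -0.074 ,  0.3781],
       [-0.9994,  0.0022, -0.0331,  0.0813],
       [-0.0329,  0.0741,  0.9967,  0.9881],
       [ 0.    ,  0.    ,  0.    ,  1.    ]])}
wrench_socket [(array([355., 158., 465., 193.]), 0.74), (array([100., 124., 179., 150.]), 0.2)]
wrench_end [(array([351., 158., 468., 194.]), 0.84), (array([138., 231., 176., 307.]), 0.7)]
bracket_top [(array([267.,  74., 417., 193.]), 0.77)]
case_top [(array([263.,  72., 416., 192.]), 0.79)]
left_head [(array([266.,  74., 415., 192.]), 0.76)]
right_head [(array([263.,  76., 417., 194.]), 0.82)]
bolt [(array([354., 142., 461., 194.]), 0.85), (array([365., 199., 408., 241.]), 0.18)]
```

```bash
python3 -c "
import cv2,numpy as np
a=cv2.imread('pics/side0.png');b=cv2.imread('pics/top0.png')
cv2.imwrite('pics/s.png',cv2.resize(a,(800,600)));cv2.imwrite('pics/t.png',cv2.resize(b,(800,600)))"
```

```text
(no output)
```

View pics/s.png

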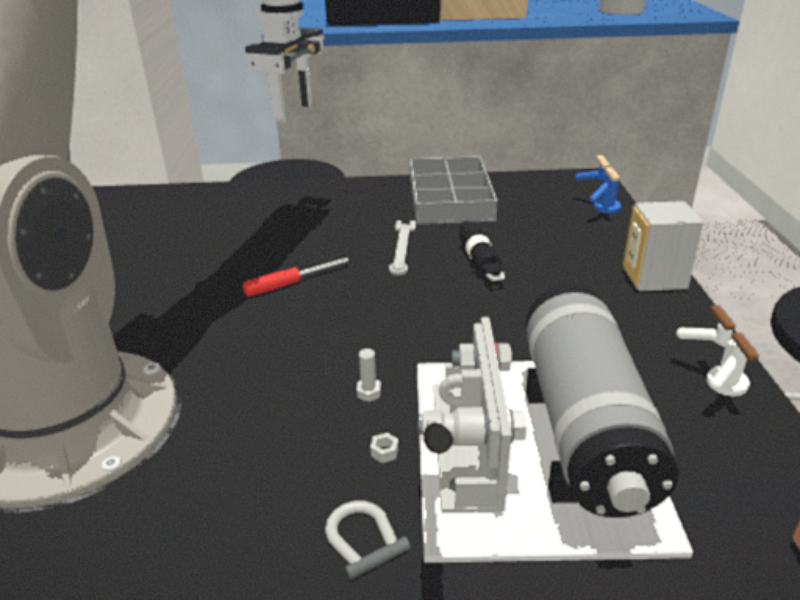

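View pics/t.png

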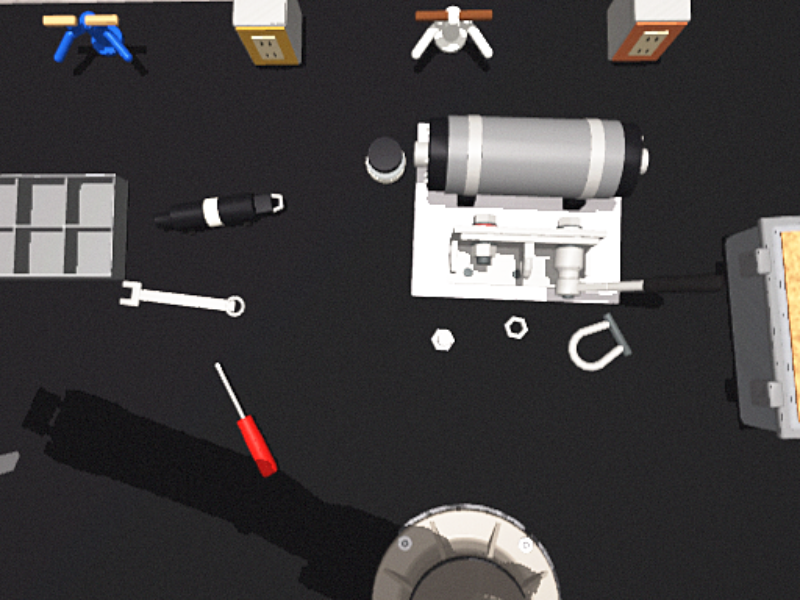

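The wrench is on the right nut: its socket is near (485,427) in the side view and (570,268) in the top view. The tool stays pointing down, so the wrench should sink to q≈0.55 before I grip. Next I'll zoom in to fit the frame pose.

```bash
python3 -c "
import cv2,numpy as np
a=cv2.imread('pics/side0.png');b=cv2.imread('pics/top0.png')
cv2.imwrite('pics/s1.png',cv2.resize(a[180:365,250:450],(800,600*740//600//1)[:2] if 0 else (648,600),interpolation=cv2.INTER_CUBIC))
cv2.imwrite('pics/t1.png',cv2.resize(b[65:200,255:475],None,fx=3.6,fy=3.6,interpolation=cv2.INTER_CUBIC))"
```

```text
(no output)
```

View pics/s1.png

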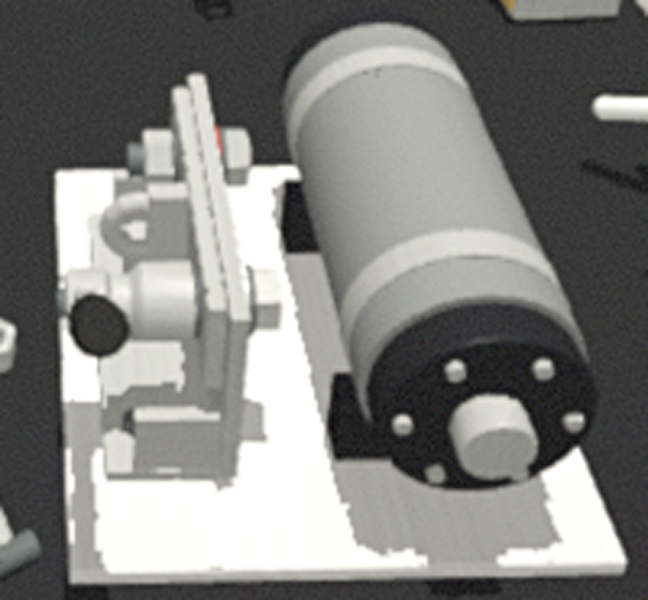

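View pics/t1.png

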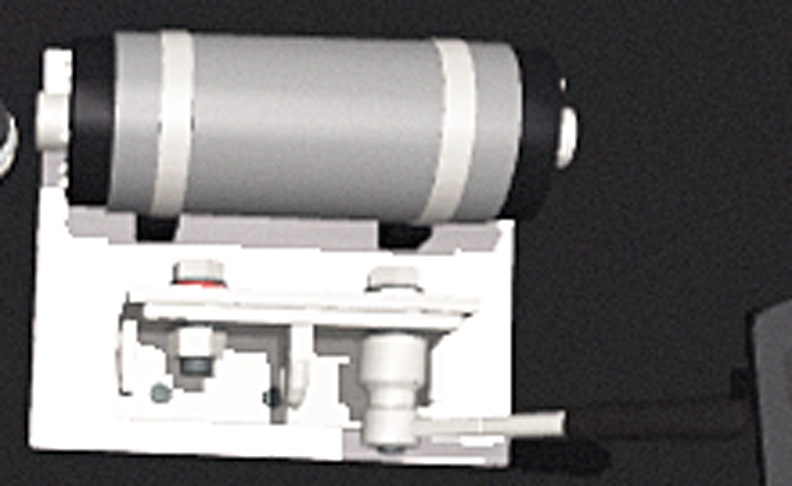

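```bash
cat > h.py <<'E'
import numpy as np
from station import bot
np.set_printoptions(precision=4,suppress=True)
def proj(c,P):
    k=bot.get_calibration(c);p=(np.linalg.inv(k['T'])@np.r_[P,1])[:3];u=k['K']@np.array([p[0],-p[1],-p[2]]);return u[:2]/u[2]
E
python3 - <<'E'
from h import *
from scipy.optimize import least_squares
S=lambda u,v:('side',250+u/3.24,180+v/3.243)
T=lambda u,v:('top',255+u/3.6,65+v/3.6)
F=[((0,-.105,.125),S(248,320)),((0,.105,.125),S(206,76)),((0,-.105,.125),T(480,299)),((0,.105,.125),T(128,288)),
((.0145,-.06,.095),S(266,298)),((.0145,.06,.095),S(238,155)),((.0145,-.06,.11),T(392,278)),((.0145,.06,.11),T(199,272)),('e',S(99,325)),('e',T(748,415))]
def W(p,P):
    x,y,a=p[:3]; 
    if P=='e': P=(-.079,-.06-.2*np.cos(p[3]),.095+.2*np.sin(p[3]))
    return np.array([x+P[0]*np.cos(a)-P[1]*np.sin(a),y+P[0]*np.sin(a)+P[1]*np.cos(a),P[2]])
f=lambda p:np.concatenate([proj(o[0],W(p,P))-o[1:] for P,o in F])
r=least_squares(f,[.65,-.1,0,.7],loss='soft_l1')
print(r.x);print(f(r.x).reshape(-1,2))
for n,P in dict(R=(.0145,-.06,.095),L=(.0145,.06,.095),grasp=(.0185,-.06,.095)).items():print(n,W(r.x,P))
s=bot.state();print(s['clock'],s['tool_pos'],s['ee_rot'])
E
```

```text
[ 0.5492 -0.0828 -0.0345  0.7148]
[[ 0.4531 -0.4646]
 [-1.4308 -0.8445]
 [ 0.2085 -0.9086]
 [-0.3144 -1.0031]
 [-1.3538  0.2892]
 [-1.8646  0.7772]
 [ 1.7876 -0.9784]
 [ 0.2509 -1.054 ]
 [-0.1904  0.0973]
 [-0.5904  0.0832]]
R [ 0.5617 -0.1433  0.095 ]
L [ 0.5658 -0.0234  0.095 ]
grasp [ 0.5657 -0.1434  0.095 ]
0.8 [0.2615 0.6222 0.2055] [-3.1415 -0.      2.7437]
```

move_arm:
  gripper: [1,1,1,1,1,1,1,1,1,1,1,1,1,1,1,1,1,1,1,1]
  dp:
    - [0,0,-5]
    - [0,0,-9]
    - [-57.7,-58.8,-9]
    - [-57.7,-58.8,-9]
    - [-57.7,-58.8,-9]
    - [-57.7,-58.8,-9]
    - [-57.7,-58.8,-9]
    - [-57.7,-58.8,-9]
    - [-57.7,-58.8,-9]
    - [-57.7,-58.8,-9]
    - [-57.7,-58.8,-9]
    - [-57.7,-58.8,-9]
    - [-57.7,-58.8,-9]
    - [-57.7,-58.8,-9]
    - [-57.7,-58.8,-9]
    - [-57.7,-58.8,-9]
    - [-57.7,-58.8,-9]
    - [-57.7,-58.8,-9]
    - [-57.7,-58.8,-9]
    - [-57.7,-58.8,-9]
  spin: [0,0,-6,-12,-20.8,-20.8,-20.8,-20.8,-20.8,-20.8,-20.8,-20.8,-20.8,-20.8,-20.8,-20.8,-20.8,-20.8,-20.8,-20.8]

```text
clock: 2.8
tool_pos: [0.5659, -0.1473, 0.2953]
ee_rot: [-3.14, -0.0, 3.102]
wrist_force: [-0.9, -0.1, -0.7]
opening: 0.0942
```

```bash
python3 - <<'E'
from h import *
import cv2
s=bot.state();print(s['tool_pos'],s['ee_rot'],s['joint_pos'])
a=bot.camera('side');b=bot.camera('top');cv2.imwrite('pics/side1.png',a[:,:,::-1]);cv2.imwrite('pics/top1.png',b[:,:,::-1])
A=cv2.resize(a[60:365,230:450],(433,600));B=cv2.resize(b[60:300,240:400],(367,550));C=np.zeros((600,800,3),np.uint8);C[:,:433]=A;C[:550,433:]=B
cv2.imwrite('pics/c1.png',C[:,:,::-1])
print(bot.state()['tool_pos'])
E
```

```text
[ 0.5659 -0.1473  0.2953] [-3.1398 -0.0001  3.102 ] [-0.3858  0.2351  0.642   1.7311 -0.1469  1.2242  1.8243]
[ 0.5655 -0.1435  0.2952]
```

View pics/c1.png

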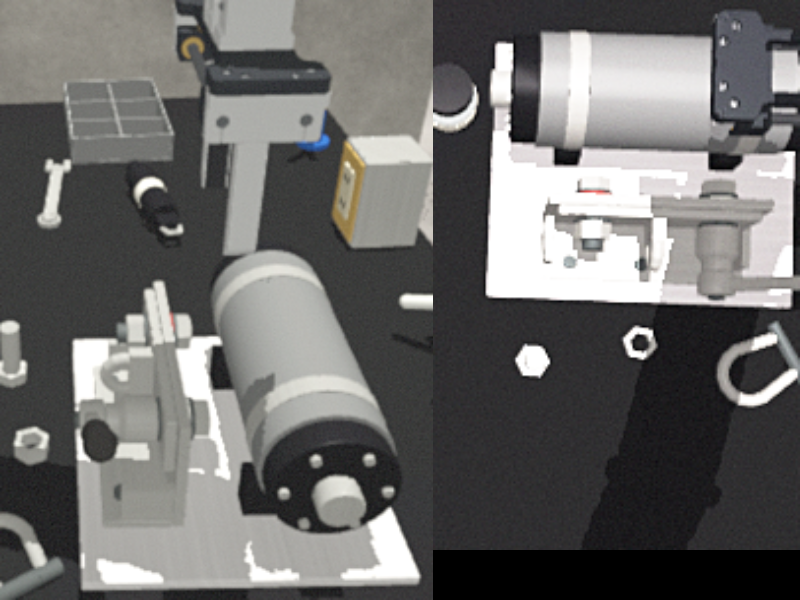

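Side view: the right finger's tip is at about (240,250), above the gap. Top view: the bracket and right head near (718,188) are unobstructed. I'll lower the tool partway and check from closer.

move_arm:
  gripper: [0.8,0.8,0.8,0.8,0.8,0.8,0.8]
  dp:
    - [-0.2,0,4]
    - [-0.2,0,8]
    - [-0.2,0,12]
    - [-0.2,0,15]
    - [-0.2,0,16.5]
    - [-0.2,0,16.5]
    - [-0.2,0,16.5]
  spin: [-0.3,-0.3,-0.3,-0.3,-0.3,-0.3,-0.3]

```text
clock: 3.6
tool_pos: [0.5682, -0.1431, 0.1317]
ee_rot: [3.141, 0.001, 3.113]
wrist_force: [-0.1, -0.3, 0.9]
opening: 0.0752
```

```bash
python3 - <<'E'
from h import *
import cv2
a=bot.camera('side');b=bot.camera('top');cv2.imwrite('pics/side2.png',a[:,:,::-1]);cv2.imwrite('pics/top2.png',b[:,:,::-1])
s=bot.state();p=s['tool_pos'];print(p,s['ee_rot'],s['wrist_force'],s['clock'])
for c in('side','top'):print(proj(c,p),proj(c,[.5632,-.1433,.095]))
A=cv2.resize(a[150:320,250:390],(494,600));C=np.zeros((600,800,3),np.uint8);C[:,:494]=A;B=cv2.resize(b[120:210,300:390],(306,306));C[:306,494:]=B
cv2.imwrite('pics/c2.png',C[:,:,::-1])
E
```

```text
[ 0.5686 -0.1434  0.1321] [3.1415 0.0023 3.1123] [-0.3892 -0.3069 -0.3078] 3.7
[336.4817 255.283 ] [331.6458 272.1411]
[368.3069 135.8915] [363.9483 141.9614]
```

View pics/c2.png

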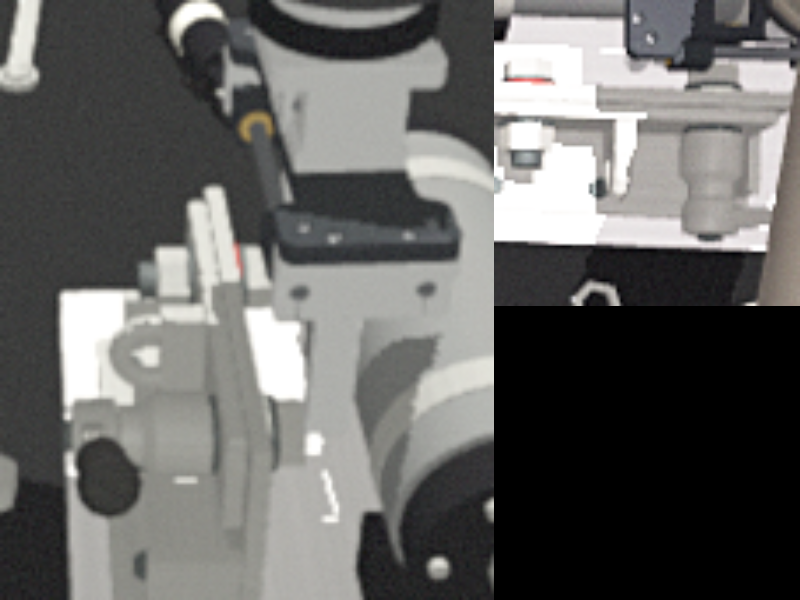

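```bash
python3 - <<'E'
from h import *
import cv2
a=cv2.imread('pics/side2.png')[215:305,300:400]
a=cv2.createCLAHE(4,(3,3)).apply(cv2.cvtColor(a,cv2.COLOR_BGR2GRAY));a=cv2.resize(a,None,fx=6,fy=6,interpolation=cv2.INTER_CUBIC);a=cv2.cvtColor(a,cv2.COLOR_GRAY2BGR)
p=np.array([.5686,-.1434,.1321]);fy=np.array([.0345,.9994,0]);fx=np.array([.9994,-.0345,0])
def dot(P,c):
    u=(proj('side',P)-[299.5,214.5])*6;print(u);cv2.circle(a,tuple(int(v) for v in u),3,c,-1)
for w in(-.008,.008):
    for h in (0,.03): dot(p-fy*.05+fx*w+[0,0,h],(0,0,255)); dot(p-fy*.0376+fx*w+[0,0,h],(0,255,0))
for w in(-.0065,.0065):
    for z in (.08,.095,.11):dot(np.array([.5617,-.1433,z])+fx*w,(255,0,0))
cv2.imwrite('pics/c3.png',a)
E
```

```text
[221.4225 374.3863]
[213.9827 340.9524]
[230.3866 286.8303]
[222.6302 253.9522]
[283.4793 373.1353]
[275.1006 339.7165]
[293.9513 285.5387]
[285.2102 252.6768]
[161.1158 385.6004]
[164.4713 346.5492]
[167.9004 306.6403]
[206.8255 384.6797]
[210.6779 345.6153]
[214.6148 305.6927]
```

View pics/c3.png

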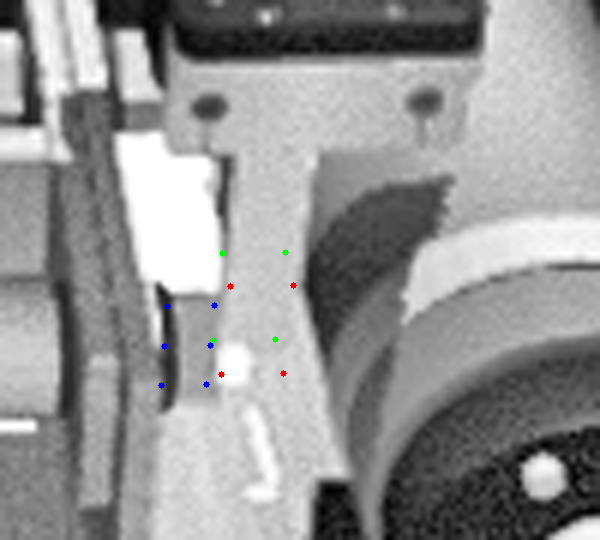

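The finger's left edge is at about u=228 and the head spans about 176–218. Both sit about 2 mm to the +x side of prediction, so their relative offset is as planned. I'll shift 2 mm toward the bracket and descend.

move_arm:
  gripper: [0.8,0.7,0.65,0.6,0.6]
  dp:
    - [0.2,0,1.5]
    - [0.2,0,3.5]
    - [0.2,0,5.1]
    - [0.2,0,5.5]
    - [0.2,0,5.5]
  spin: [0,0,0,0,0]
  grip_force: 3

```text
clock: 4.2
tool_pos: [0.5656, -0.1435, 0.0755]
ee_rot: [-3.141, -0.0, 3.112]
wrist_force: [0.0, -0.0, -1.6]
opening: 0.0568
```

```bash
python3 - <<'E'
from h import *
import cv2
a=bot.camera('side');b=bot.camera('top');cv2.imwrite('pics/side3.png',a[:,:,::-1])
s=bot.state();print(s['tool_pos'],s['ee_rot'],s['wrist_force'],s['clock'],s['opening'])
a0=cv2.imread('pics/side0.png')
def c(im):
    g=cv2.cvtColor(im,cv2.COLOR_BGR2GRAY)[258:300,262:300]; m=(g<45).astype('uint8')
    n,l,st,ce=cv2.connectedComponentsWithStats(m); return [(st[i,4],st[i,:4],ce[i]+[262,258]) for i in range(1,n) if st[i,4]>60]
for n in range(4): print(c(cv2.imread(f'pics/side{n}.png')))
for q in(.75,.715,.65,.6,.55):
    y=-.06-.2*np.cos(q);x=-.079;al=-.0345
    print(q,proj('side',[.5492+x*np.cos(al)-y*np.sin(al),-.0828+x*np.sin(al)+y*np.cos(al),.095+.2*np.sin(q)]))
A=cv2.resize(a[190:300,250:390],None,fx=5.4,fy=5.4,interpolation=cv2.INTER_CUBIC);cv2.imwrite('pics/c4.png',A[:,:,::-1])
E
```

```text
[ 0.5661 -0.1436  0.0762] [-3.1415  0.0008  3.1119] [ 0.4974 -0.2415 -0.2603] 4.3 0.05630354688517992
[]
[]
[(np.int32(73), array([ 0, 29,  6, 13], dtype=int32), array([264.4521, 293.274 ]))]
[(np.int32(85), array([ 0, 27,  6, 15], dtype=int32), array([264.5059, 291.9882]))]
0.75 [280.1609 274.5162]
0.715 [280.3203 280.2616]
0.65 [280.5955 290.9468]
0.6 [280.7875 299.1301]
0.55 [280.9612 307.2346]
```

View pics/c4.png

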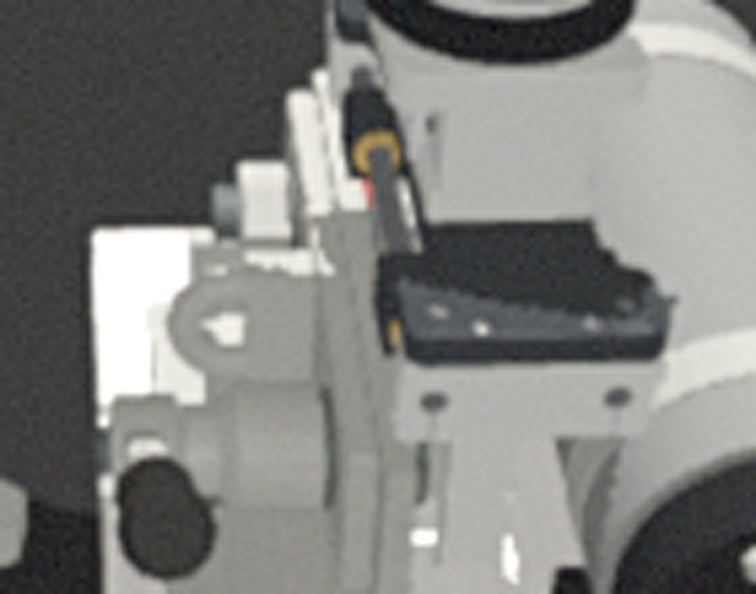

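The fingers now straddle the head. The handle end has dropped from about row 280 to 289, so q≈0.66 and sinking at about 0.013 rad/s. I'll wait for the flats to line up.

move_arm:
  gripper: [0.5,0.5,0.5,0.5,0.5,0.5,0.5,0.5,0.5,0.5,0.5,0.5,0.5,0.5,0.5,0.5,0.5,0.5,0.5,0.5]
  dp:
    - [0,0,0]
    - [0,0,0]
    - [0,0,0]
    - [0,0,0]
    - [0,0,0]
    - [0,0,0]
    - [0,0,0]
    - [0,0,0]
    - [0,0,0]
    - [0,0,0]
    - [0,0,0]
    - [0,0,0]
    - [0,0,0]
    - [0,0,0]
    - [0,0,0]
    - [0,0,0]
    - [0,0,0]
    - [0,0,0]
    - [0,0,0]
    - [0,0,0]
  spin: [0,0,0,0,0,0,0,0,0,0,0,0,0,0,0,0,0,0,0,0]

```text
clock: 6.3
tool_pos: [0.5656, -0.1434, 0.0755]
ee_rot: [-3.142, -0.0, 3.112]
wrist_force: [-0.4, 0.5, -0.5]
opening: 0.047
```

move_arm:
  gripper: [0.5,0.5,0.5,0.5,0.5,0.5,0.5,0.5,0.5,0.5,0.5,0.5,0.5,0.5,0.5,0.5,0.5,0.5,0.5,0.5]
  dp:
    - [0,0,0]
    - [0,0,0]
    - [0,0,0]
    - [0,0,0]
    - [0,0,0]
    - [0,0,0]
    - [0,0,0]
    - [0,0,0]
    - [0,0,0]
    - [0,0,0]
    - [0,0,0]
    - [0,0,0]
    - [0,0,0]
    - [0,0,0]
    - [0,0,0]
    - [0,0,0]
    - [0,0,0]
    - [0,0,0]
    - [0,0,0]
    - [0,0,0]
  spin: [0,0,0,0,0,0,0,0,0,0,0,0,0,0,0,0,0,0,0,0]

```text
clock: 8.3
tool_pos: [0.5656, -0.1434, 0.0755]
ee_rot: [-3.142, -0.0, 3.112]
wrist_force: [-0.3, 0.3, 0.2]
opening: 0.0472
```

```bash
cat >> h.py <<'E'
import cv2
def handle(im):  # bottom of handle-end disc: dark-edge row profile + template match against side3
    ref=cv2.imread('pics/side3.png',0); t=ref[272:300,270:293]
    g=cv2.cvtColor(im,cv2.COLOR_BGR2GRAY)[255:335,264:300]
    m=cv2.matchTemplate(g,t,cv2.TM_CCOEFF_NORMED);_,v,_,(x,y)=cv2.minMaxLoc(m)
    c=m[y-1:y+2,x] if 0<y<len(m)-1 else np.array([0,1,0]); s=(c[0]-c[2])/(2*(c[0]-2*c[1]+c[2]))
    return y+255-272+s, x+264-270, v
E
python3 - <<'E'
from h import *
for n in range(4): print(n,handle(cv2.imread(f'pics/side{n}.png')))
a=bot.camera('side');cv2.imwrite('pics/side4.png',a[:,:,::-1]);s=bot.state();print(s['clock'],s['opening'],s['tool_pos'],handle(cv2.imread('pics/side4.png')))
E
```

```text
0 (np.float32(-6.2170424), 0, 0.8535215854644775)
1 (np.float32(-2.371002), 0, 0.8616639375686646)
2 (np.float32(-0.78838754), 0, 0.9659852981567383)
3 (np.float32(0.011021007), 0, 0.9999527931213379)
8.35 0.04691037406063671 [ 0.5656 -0.1434  0.0755] (np.float32(5.496329), 0, 0.8540045022964478)
```

q is now about 0.645 and sinking at about 0.0087 rad/s, so the flats should line up at t≈18–19 s. I'll keep waiting.

move_arm:
  gripper: [0.45,0.45,0.45,0.45,0.45,0.45,0.45,0.45,0.45,0.45,0.45,0.45,0.45,0.45,0.45,0.45,0.45,0.45,0.45,0.45]
  dp:
    - [0,0,0]
    - [0,0,0]
    - [0,0,0]
    - [0,0,0]
    - [0,0,0]
    - [0,0,0]
    - [0,0,0]
    - [0,0,0]
    - [0,0,0]
    - [0,0,0]
    - [0,0,0]
    - [0,0,0]
    - [0,0,0]
    - [0,0,0]
    - [0,0,0]
    - [0,0,0]
    - [0,0,0]
    - [0,0,0]
    - [0,0,0]
    - [0,0,0]
  spin: [0,0,0,0,0,0,0,0,0,0,0,0,0,0,0,0,0,0,0,0]

```text
clock: 10.35
tool_pos: [0.5656, -0.1434, 0.0755]
ee_rot: [-3.142, -0.0, 3.112]
wrist_force: [0.5, -0.2, -0.7]
opening: 0.0422
```

move_arm:
  gripper: [0.45,0.45,0.45,0.45,0.45,0.45,0.45,0.45,0.45,0.45,0.45,0.45,0.45,0.45,0.45,0.45,0.45,0.45,0.45,0.45]
  dp:
    - [0,0,0]
    - [0,0,0]
    - [0,0,0]
    - [0,0,0]
    - [0,0,0]
    - [0,0,0]
    - [0,0,0]
    - [0,0,0]
    - [0,0,0]
    - [0,0,0]
    - [0,0,0]
    - [0,0,0]
    - [0,0,0]
    - [0,0,0]
    - [0,0,0]
    - [0,0,0]
    - [0,0,0]
    - [0,0,0]
    - [0,0,0]
    - [0,0,0]
  spin: [0,0,0,0,0,0,0,0,0,0,0,0,0,0,0,0,0,0,0,0]

```text
clock: 12.35
tool_pos: [0.5656, -0.1434, 0.0755]
ee_rot: [-3.142, -0.0, 3.112]
wrist_force: [-0.9, 0.1, 0.8]
opening: 0.0423
```

move_arm:
  gripper: [0.45,0.45,0.45,0.45,0.45,0.45,0.45,0.45,0.45,0.45,0.45,0.45,0.45,0.45,0.45,0.45,0.45,0.45,0.45,0.45]
  dp:
    - [0,0,0]
    - [0,0,0]
    - [0,0,0]
    - [0,0,0]
    - [0,0,0]
    - [0,0,0]
    - [0,0,0]
    - [0,0,0]
    - [0,0,0]
    - [0,0,0]
    - [0,0,0]
    - [0,0,0]
    - [0,0,0]
    - [0,0,0]
    - [0,0,0]
    - [0,0,0]
    - [0,0,0]
    - [0,0,0]
    - [0,0,0]
    - [0,0,0]
  spin: [0,0,0,0,0,0,0,0,0,0,0,0,0,0,0,0,0,0,0,0]

```text
clock: 14.35
tool_pos: [0.5656, -0.1434, 0.0755]
ee_rot: [-3.142, -0.0, 3.112]
wrist_force: [-0.1, 0.8, -0.0]
opening: 0.042
```

move_arm:
  gripper: [0.45,0.45,0.45,0.45,0.45,0.45,0.45,0.45,0.45,0.45,0.45,0.45,0.45,0.45,0.45,0.45,0.45,0.45,0.45,0.45]
  dp:
    - [0,0,0]
    - [0,0,0]
    - [0,0,0]
    - [0,0,0]
    - [0,0,0]
    - [0,0,0]
    - [0,0,0]
    - [0,0,0]
    - [0,0,0]
    - [0,0,0]
    - [0,0,0]
    - [0,0,0]
    - [0,0,0]
    - [0,0,0]
    - [0,0,0]
    - [0,0,0]
    - [0,0,0]
    - [0,0,0]
    - [0,0,0]
    - [0,0,0]
  spin: [0,0,0,0,0,0,0,0,0,0,0,0,0,0,0,0,0,0,0,0]

```text
clock: 16.35
tool_pos: [0.5656, -0.1434, 0.0755]
ee_rot: [-3.142, -0.0, 3.112]
wrist_force: [0.3, -0.3, -0.0]
opening: 0.0422
```

```bash
python3 - <<'E'
from h import *
a=bot.camera('side');cv2.imwrite('pics/side5.png',a[:,:,::-1]);s=bot.state();print(s['clock'],s['opening'],s['tool_pos'],handle(cv2.imread('pics/side5.png')))
A=cv2.resize(a[190:330,250:390],None,fx=4.2,fy=4.2,interpolation=cv2.INTER_CUBIC);cv2.imwrite('pics/c5.png',A[:,:,::-1])
E
```

```text
16.4 0.04219614590819689 [ 0.5656 -0.1434  0.0755] (np.float32(23.0052), 1, 0.7497998476028442)
```

View pics/c5.png

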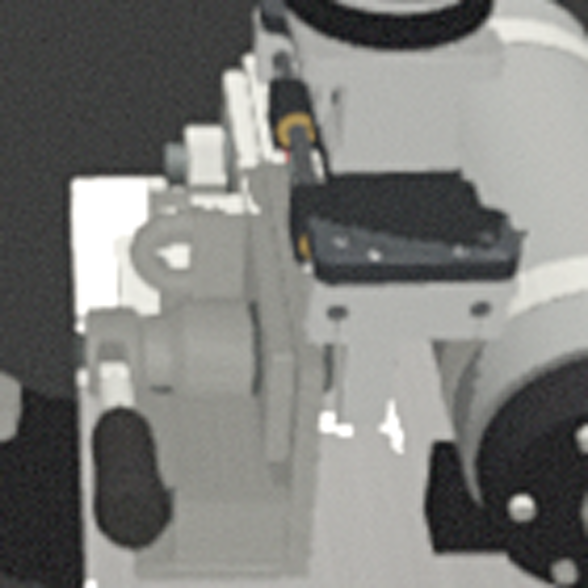

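The bottom of the handle's end disc is now at about (137,548), row 320.5. That gives q≈0.53, so the flats are nearly vertical. I'll close gently now, then firm up the grip.

move_arm:
  gripper: [0.4,0.37,0.35,0.34,0.335,0.33,0.325,0.32,0.315,0.31,0.305,0.3,0.29,0.28,0.28,0.28]
  dp:
    - [0,0,0]
    - [0,0,0]
    - [0,0,0]
    - [0,0,0]
    - [0,0,0]
    - [0,0,0]
    - [0,0,0]
    - [0,0,0]
    - [0,0,0]
    - [0,0,0]
    - [0,0,0]
    - [0,0,0]
    - [0,0,0]
    - [0,0,0]
    - [0,0,0]
    - [0,0,0]
  spin: [0,0,0,0,0,0,0,0,0,0,0,0,0,0,0,0]
  grip_force: 5

```text
clock: 18.0
tool_pos: [0.5656, -0.1429, 0.0755]
ee_rot: [3.141, -0.0, 3.112]
wrist_force: [0.5, 6.1, 1.8]
opening: 0.0304
```

move_arm:
  gripper: [0.28,0.28,0.28,0.28,0.28,0.28]
  dp:
    - [0,0.02,0]
    - [0,0.04,0]
    - [0,0.06,0]
    - [0,0.06,0]
    - [0,0.06,0]
    - [0,0.06,0]
  spin: [0,0,0,0,0,0]
  grip_force: 10

```text
clock: 18.6
tool_pos: [0.5657, -0.1429, 0.0755]
ee_rot: [-3.141, 0.0, 3.112]
wrist_force: [-0.8, 3.9, 0.2]
opening: 0.0303
```

move_arm:
  gripper: [0.25,0.25,0.25]
  dp:
    - [0,0.03,0]
    - [0,0.03,0]
    - [0,0.03,0]
  spin: [0,0,0]
  grip_force: 25

```text
clock: 18.9
tool_pos: [0.5656, -0.1428, 0.0755]
ee_rot: [-3.141, 0.0, 3.112]
wrist_force: [-0.5, -0.5, -0.2]
opening: 0.0303
```

move_arm:
  gripper: [0.25,0.25,0.25,0.2,0.2,0.2,0.2,0.2,0.2,0.2,0.2,0.2,0.2,0.2,0.2,0.2,0.2,0.2,0.2,0.2]
  dp:
    - [0,0,0]
    - [0,0,0]
    - [0,0,0]
    - [0,0,0]
    - [0,0,0]
    - [0,0,0]
    - [0,0,0]
    - [0,0,0]
    - [0,0,0]
    - [0,0,0]
    - [0,0,0]
    - [0,0,0]
    - [0,0,0]
    - [0,0,0]
    - [0,0,0]
    - [0,0,0]
    - [0,0,0]
    - [0,0,0]
    - [0,0,0]
    - [0,0,0]
  spin: [0,0,0,0,0,0,0,0,0,0,0,0,0,0,0,0,0,0,0,0]
  grip_force: 50

```text
clock: 20.9
tool_pos: [0.5656, -0.1428, 0.0755]
ee_rot: [-3.141, 0.0, 3.112]
wrist_force: [0.9, -5.8, -1.0]
opening: 0.0293
```

```bash
python3 - <<'E'
from h import *
a=bot.camera('side');cv2.imwrite('pics/side6.png',a[:,:,::-1]);s=bot.state();print(s['clock'],s['opening'],s['tool_pos'],s['wrist_force'],s['ft_torque'])
E
```

```text
20.95 0.0296124817820229 [ 0.5656 -0.1428  0.0755] [ 1.1423 -5.67   -1.303 ] [-0.9312 -0.1984  0.0373]
```

move_arm:
  gripper: [0.2,0.2,0.2,0.2,0.2,0.2,0.2,0.2,0.2,0.2,0.2,0.2,0.2,0.2,0.2,0.2,0.2,0.2,0.2,0.2]
  dp:
    - [0,0,0]
    - [0,0,0]
    - [0,0,0]
    - [0,0,0]
    - [0,0,0]
    - [0,0,0]
    - [0,0,0]
    - [0,0,0]
    - [0,0,0]
    - [0,0,0]
    - [0,0,0]
    - [0,0,0]
    - [0,0,0]
    - [0,0,0]
    - [0,0,0]
    - [0,0,0]
    - [0,0,0]
    - [0,0,0]
    - [0,0,0]
    - [0,0,0]
  spin: [0,0,0,0,0,0,0,0,0,0,0,0,0,0,0,0,0,0,0,0]

```text
clock: 22.95
tool_pos: [0.5656, -0.1428, 0.0755]
ee_rot: [-3.141, 0.0, 3.112]
wrist_force: [0.8, -4.9, -1.4]
opening: 0.0294
```

```bash
python3 - <<'E'
from h import *
a=bot.camera('side');cv2.imwrite('pics/side7.png',a[:,:,::-1]);s=bot.state();print(s['clock'],s['opening'],s['tool_pos'],s['wrist_force'],s['ft_torque'])
G=[cv2.imread(f'pics/side{n}.png',0).astype('float32')[278:345,268:302] for n in(5,6,7)]
w=cv2.createHanningWindow(G[0].shape[::-1],cv2.CV_32F)
print(cv2.phaseCorrelate(G[0],G[1],w),cv2.phaseCorrelate(G[1],G[2],w))
I=[cv2.resize(cv2.imread(f'pics/side{n}.png')[225:345,250:355],(260,297),interpolation=cv2.INTER_CUBIC) for n in(5,6,7)]
cv2.imwrite('pics/c6.png',np.hstack(I))
E
```

```text
23.0 0.029552373510190605 [ 0.5656 -0.1428  0.0755] [ 1.3003 -5.6688 -0.5338] [-0.9336 -0.1669  0.0688]
((-0.031005680560333815, 0.46936650927648316), 0.9400909045412217) ((0.12839432656773297, 0.0993836650761537), 0.8617119327371503)
```

View pics/c6.png

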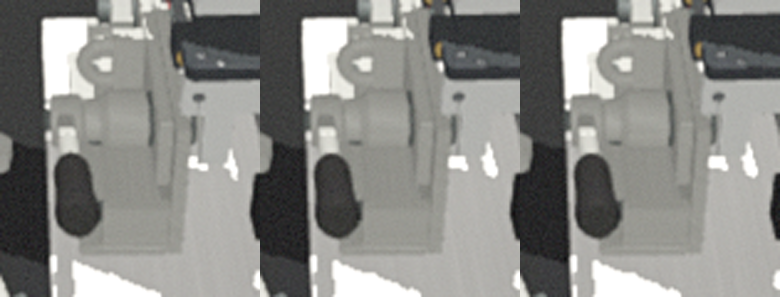

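The last two frames are 2 s apart and the handle moved about 0.1 px between them; free sinking would be about 4 px. The head is held with the handle end clear of the robot, so I'm handing in.

```bash
python3 -c "
from station import bot
bot.sign_off()"
```

```text
the job is handed in; nothing more can be done
```

I gripped the hidden head of the right bolt, the one carrying the wrench, at a commanded 50 N. I handed the job in at about 23 s while still holding it; sign-off gives no verdict.

I waited with the fingers around the head until the handle had sunk to about 0.53 rad, so the flats were nearly vertical. Then I closed gently at 5 N, shifted the tool about 1 mm to centre it, and raised the grip.

**Last checks**
- **Bolt at rest:** the handle moved about 0.1 px in 2 s, against about 4 px if sinking freely, and it stayed near 0.5 rad above level.
- **Grip:** the opening read 29.5 mm on the 30 mm head. By my estimate the grasp point is about 4 mm from the head's centre, deliberately set back to clear the washers.
- **Forces:** a steady side force of about 6 N remains at the wrist, well under the limit. I saw no contact with the wrench or the loose items, but did not measure their positions again at the end.

**Disagreements**
- **Handle tracking:** template matching under-read the sinking (0.0087 rad/s), so I timed the grip from the handle's end in the picture, which gave about 0.012 rad/s.
- **Camera fit:** the side and top cameras differed by about 2 mm on the head's position. I positioned the jaws by comparing finger and head directly in the side view.

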